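# Stand the fallen menu stand back up against the bottle plinth

## Task

The little brass-footed menu stand has fallen on its back on the bar cart. Push on its foot with your fingertips to tip it back upright, then push it along the board until its back rests flush against the front of the marble bottle plinth, and leave it standing there. Push gently, never grip it or lift it off the board, and leave everything else alone.

Things in the scene. Friction and masses are not known exactly. Their poses are not given: they have to be found in the camera images.
- menu_stand: Fallen menu stand, 0.5 to 0.8 kg, a rigid L 110 mm wide: brass foot plate 80 mm deep, 18 mm thick; wood panel with white card, 10 mm thick, rising from the foot's rear edge to 115 mm above the underside. Origin: middle of the heel (bottom rear edge of the foot), about which it tips. Own x along the heel, y up the panel (vertical once upright), z from the panel's back to the front of the foot.
- foot_edge (a point): Middle of the top front edge of the stand's foot: own y 18, z 80 mm from its origin. At the start the stand lies on its back: the foot is an upright wall 80 mm tall and this edge is on its top, on the panel's side. The panel lies flat (10 mm high), pointing to the plinth, up to 27 degrees off square.
- heel_a (a point): One end of the menu stand's heel: 55 mm from its origin along its own -x. Centre of mass of the stand: about 18 mm in own y and 34 mm in own z from the heel, so a push of about 2 N near the top of the foot wall, along own -y, tips it about the heel; past about 30 degrees it falls onto its foot by itself.
- heel_b (a point): The other end of the heel: 55 mm from its origin along its own +x. Standing, the stand slides on the smooth board with a few newtons.
- plinth_face (a point): Middle of the foot of the front face of the fixed white marble plinth, on the robot's right. The slab is 420 mm long, 130 mm deep, 30 mm high; four bottles on it reach 195 mm above the board, none within 40 mm of the face. Own x along the face, y level into the plinth (free board at negative y), z up.
- siphon: Bystander, to be left alone: bottle-shaped clear glass soda siphon, 86 mm across and 256 mm tall, steel head with spout and trigger lever; closed, empty, 0.9 kg. Origin at the centre of its underside.
- coupe: Bystander, to be left alone: green glass coupe on a thin stem, 94 mm across the rim, 122 mm tall. Origin at the centre of its underside.
- squeezer: Bystander, to be left alone: steel hand lemon squeezer lying closed, about 250 mm long, 55 mm high: the round cup, 80 mm across, is at its origin and the two handles run 200 mm along its own -x.
- mould: Bystander, to be left alone: blue round silicone ice sphere mould, 78 mm across, 77 mm tall. Origin at the centre of its underside.
- jigger: Bystander, to be left alone: copper double measure, 48 mm across, 90 mm tall. Origin at the centre of its underside.
- coasters: Bystander, to be left alone: stack of four round coasters, 94 mm across, 24 mm high. Origin at the centre of its underside.
Things that resemble listed ones, but are neither listed nor needed, are in the scene too. Of the things that look like the menu_stand, the largest one is meant.

How it is judged:
By the outcome, as a careful person would: the job done as asked, in the order asked, and still so for the second after the job is handed in, with the robot touching nothing.
It also fails if it takes over 64 s, if anything falls off the work surface, if the arm or the gripper's body presses on something with over 40 N, if the wrist force passes 120 N, or if a joint passes its speed limit or range.

## Robot

A 6-joint arm with a two-finger parallel gripper is mounted at the origin on the work surface. World frame = base frame: x ahead of the robot, y to its left, z up, the work surface at z = 0. Lengths are in mm, angles in rad, forces in N, time in s.
With the tool pointing down it reaches from about 275 to 975 mm from the base axis. Payload 8.4 kg.
Tool frame: the origin (TCP) lies midway between the tips of the shut fingers; the grasp point (between the pads) lies 19 mm behind it (arm.pinch_z is the distance from the TCP to the grasp point, in mm); z points along the fingers, y is the line along which they close (so a half turn about z gives the same grasp; the last joint's range is limited). The gripper opens to 92 mm and grips with 3 to 60 N. Pads are 20 mm wide; open, the fingers measure 128 mm over their backs; the gripper's body (75 mm by 189 mm) begins 69 mm behind the grasp point.
Start: joints at [-1.277, 0.353, 1.633, -0, 1.155, -0.002], TCP at [182.189, -597.859, 214.583] pointing down, gripper open.
Joint ranges: [-2.63, 2.63], [-0.92, 2.1], [0.06, 2.66], [-1.3, 4.44], [0, 2.69], [-3.02, 3.02]. Speed limits (rad/s): [2.22, 2.22, 2.79, 3.14, 3.14, 3.14].

## Interface

Orientations are given as [roll, pitch, yaw] about the fixed x, y, z axes, in that order (R = Rz(yaw) Ry(pitch) Rx(roll)).
In Python, from bench import sensors, read_camera, ticket, trace, arm gives the robot as it stands.
- The arm moves only by the tool carry_out, never from a script. Its argument "targets" is a list of rows, each an object of numbers: "tx", "ty", "tz": the shift along the tool's x, y, z in m; "rx", "ry", "rz": the turn, a rotation vector about the tool's x, y, z in rad; "hand": the closure, from 0 (fully open) to 1 (shut). In form: [{"tx": .., "ty": .., "tz": .., "rx": .., "ry": .., "rz": .., "hand": ..}, ...]. A call has 1 to 5 rows; each row shifts and turns the commanded pose from where the row before left it, along the tool's axes as they then stand; what a row does not reach is not made up. A row lasts 1/10 s, in which the tool goes at most 50 mm and 8.59 degrees, less where a joint would pass 70% of its speed; a pose out of reach is approached as far as the arm can. A call is refused whole if a number of a shift passes 0.05 or a number of a turn 0.15, either way. A call with a gripper value outside its range is refused whole. The fingers move at their own pace and stop on an object; "force" is the grip in N (left out, the last holds). Time passes only in rows, so rows that do not move let the fingers close. It gives the time, the measured TCP pose, the force, the opening and the grip force at its end, in the units of the state.
- sensors.get_obs(): the state, without advancing time (a new reading comes with each control period).
- read_camera(name): name is "scene" or "top"; returns a dict with "frame" (420x560x3 uint8, red, green, blue), "z_map" (420x560 float32, mm along the optical axis (not along the pixel's ray), 0 where there is no reading), "fovy" (degrees; the focal length in pixels is half the picture's height over the tangent of half this angle, whatever the lens; pixels are square), "cx", "cy" (the principal point, pixels), "R" (3x3) and "t" (3): a world point X has camera coordinates R X + t. Camera axes: x right, y down, z forward; pixel columns grow to the right and rows downward; lengths in mm; the calibration is good to about 2 mm. A picture is of the moment at which its call begins.
- ticket.close_job(): hands the job in; it is judged then, once.
Trained networks look in the newest picture that a camera, given by its name, has taken for a name from the list of things; names that differ only in an ending like _2 or _b are one class to them, and where a whole thing is asked for, a point or a joint stands for the part that bears it (a point fixed in the world has none). Each returns a list of dicts, best first, with "p" (0 to 1); they miss things now and then, are a little off and sometimes report something else, mostly with a low value. They report only what shows in the picture. A call takes as long as a camera call. They do not tell look-alikes from the thing itself.
- trace(camera, name): "pixels" (420x560 bool, what is visible of it) and "point" ([column, row] in pixels, amid what is visible of it).
The state is a dict: "time": time; "joint_pos": joint angles; "joint_velocities": joint speeds; "joint_torque": joint torques, N m; "position": TCP position; "tool_rot": TCP orientation; "ft_force": force on the tool from outside, world axes, zero at the start; "wrist_torque": the same for the moment, N m; "grip_width": opening from 0.0 (shut) to 1.0 (fully open); "finger_force": force on a finger pad.
Only numpy, scipy, OpenCV 4.12 (cv2) and the standard library are available. Lean on these libraries where they do the work, as an engineer would, in place of code of your own. Each camera call takes 0.05 s, during which the arm holds its last target. There are 200 camera calls.

## Working session

There is one attempt and no reset: what is moved stays moved. The work goes in short steps, Python scripts to look and compute and a tool call to move; the robot and the scene stay as the last step left them, time stands still between calls to the robot, and variables do not carry over. Pictures are saved under pics/ and viewed, at most 10 in all, crops included, and the job is handed in when it is done.

Besides the shell and the picture viewer there is one more tool, called by a JSON object that holds its "api" and its "payload". carry_out: Moves the arm, as the interface text tells. Its arguments: {"type":"object","properties":{"targets":{"type":"array"},"force":{"type":"number"}},"required":["targets"]}

```bash
mkdir -p pics; cat > h.py <<'E'
import numpy as np, cv2
from bench import sensors, read_camera, ticket, trace, arm
def cloud(c):
    z=c["z_map"]; h,w=z.shape; f=h/2/np.tan(np.radians(c["fovy"])/2)
    u,v=np.meshgrid(np.arange(w),np.arange(h))
    P=np.stack([(u-c["cx"])/f*z,(v-c["cy"])/f*z,z],-1)
    W=(P-np.array(c["t"]))@np.array(c["R"]); W[z==0]=np.nan
    return W
def save(n,im): cv2.imwrite("pics/"+n,im[:,:,::-1])
E
python3 - <<'E'
from h import *
ims=[]
for n in("scene","top"):
    c=read_camera(n); W=cloud(c); ims.append(c["frame"]); print(n,c["fovy"],np.round(-np.array(c["R"]).T@np.array(c["t"])))
    save(n+"0.png",c["frame"]); np.save(n+"0.npy",W)
    for k in("menu_stand","siphon","coupe","squeezer","mould","jigger","coasters"):
        for d in trace(n,k)[:3]:
            p=W[d["pixels"]]; 
            print(k,round(d["p"],2),np.round(d["point"]),d["pixels"].sum(),np.round(np.nanmedian(p,0)),np.round(np.nanpercentile(p,2,axis=0)),np.round(np.nanpercentile(p,98,axis=0)))
print(sensors.get_obs())
E
```

```text
scene 45.55653703740103 [ 930. -568.  734.]
menu_stand 0.85 [193. 213.] 1597 [398.  49.  10.] [352. -10.   3.] [438.  74.  61.]
menu_stand 0.68 [239. 261.] 4026 [560. -28.  12.] [ 498. -107.    6.] [617.   7.  82.]
menu_stand 0.49 [383. 244.] 820 [803.  82.  84.] [778.  67.   0.] [818. 158.  93.]
coupe 0.63 [347. 278.] 3168 [773. -26.  92.] [733. -76.   2.] [812.  10. 123.]
squeezer 0.67 [330. 141.] 1079 [553. 369.  45.] [519. 320.   5.] [581. 564.  55.]
mould 0.77 [355. 148.] 714 [629. 377.  51.] [594. 360.   7.] [656. 407.  79.]
jigger 0.85 [382. 245.] 769 [802.  81.  86.] [780.  68.   4.] [818. 109.  93.]
coasters 0.85 [264. 143.] 898 [410. 330.  25.] [363. 296.   3.] [450. 381.  28.]
coasters 0.49 [346. 280.] 3148 [773. -26.  92.] [732. -76.   2.] [812.   9. 124.]
top 48.14271825078854 [511. 116. 974.]
menu_stand 0.82 [348. 205.] 3032 [555. -46.  12.] [ 499. -105.    7.] [611.  16.  83.]
menu_stand 0.8 [305. 286.] 1668 [394.  36.   9.] [352.  -7.   4.] [436.  80.  61.]
menu_stand 0.75 [215. 203.] 1568 [562. 221.   8.] [523. 183.   5.] [602. 259.  61.]
siphon 0.73 [164. 109.] 3114
[... 479 characters left out ...]
array([-1.27740884e+00,  3.52948062e-01,  1.63339704e+00, -5.80244742e-06,
        1.15521519e+00, -2.42619609e-03]), 'joint_velocities': array([ 6.40408100e-04,  7.17769977e-06,  7.09795586e-04,  2.13656918e-03,
        1.13756775e-04, -2.98348015e-04]), 'joint_torque': array([ 1.78390160e-04, -5.93696952e+01, -3.34548533e+01,  6.96153380e-02,
        1.55457796e-02, -3.74910871e-05]), 'position': array([ 182.18220849, -597.86115281,  214.6166989 ]), 'tool_rot': array([3.14156031e+00, 5.38712654e-06, 2.95816020e-01]), 'ft_force': array([-0.05638673, -0.02746762, -0.83005897]), 'wrist_torque': array([0.03176049, 0.00200319, 0.01997499]), 'finger_force': 0.0, 'grip_width': 0.9986487211442036}
```

View pics/scene0.png

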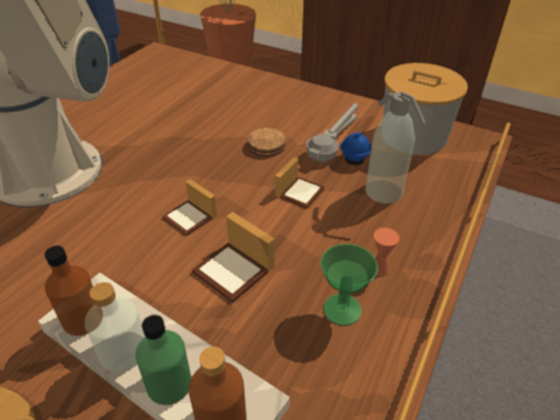

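View pics/top0.png

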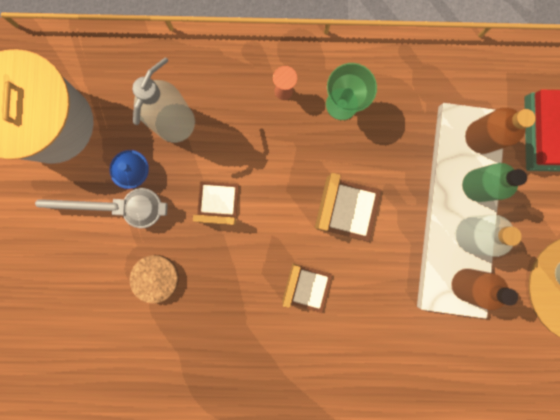

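The pictures show three fallen stands, in top-view pixels: (348,205), (305,286) and (215,203). The first has the largest mask: it measures about 110 mm wide with an 80 mm wall, against 60 mm walls on the other two. I'll confirm it in a crop and measure its yaw and the plinth face.

```bash
python3 - <<'E'
from h import *
for n in("top","scene"):
    W=np.load(n+"0.npy"); x,y,z=W[...,0],W[...,1],W[...,2]
    roi=(x>470)&(x<660)&(y>-140)&(y<60)
    for lab,m in(("foot end z~80",roi&(z>74)&(z<90)),("panel",roi&(z>7)&(z<16)),("plinth top",(y<-180)&(z>24)&(z<36)&(y>-420))):
        p=W[m][:,:2].astype(np.float32); r=cv2.minAreaRect(p); print(n,lab,len(p),np.median(W[m][:,2]).round(1)); print(np.round(cv2.boxPoints(r)).tolist())
    # plinth face line: max y per x bin
    m=(z>24)&(z<36)&(y>-420)&(y<-150); p=W[m]; xs=[];ys=[]
    for a in range(350,760,20):
        q=p[(p[:,0]>=a)&(p[:,0]<a+20)]
        if len(q)>10: xs.append(a+10);ys.append(np.percentile(q[:,1],98))
    if len(xs)>4: k=np.polyfit(xs,ys,1);print("face y=",k,np.degrees(np.arctan(k[0])),np.round(np.polyval(k,xs)-ys,1), xs[0],xs[-1])
im=cv2.imread("pics/top0.png")[140:320,180:460]; cv2.imwrite("pics/crop.png",cv2.resize(im,None,fx=2.8,fy=2.8,interpolation=cv2.INTER_CUBIC))
E
```

```text
top foot end z~80 557 80.5
[[510.0, 3.0], [617.0, -21.0], [621.0, -3.0], [514.0, 21.0]]
top panel 2293 10.9
[[489.0, -92.0], [596.0, -116.0], [621.0, -3.0], [514.0, 21.0]]
top plinth top 8654 30.7
[[336.0, -384.0], [918.0, -451.0], [941.0, -256.0], [359.0, -188.0]]
face y= [-1.13904995e-01 -1.49531805e+02] -6.498268452976483 [ 2.1 -0.5 -0.9 -1.4  0.1  0.4 -0.3 -0.2 -0.4  0.3  0.9 -0.2 -0.6  0.
 -0.   0.8 -0.  -0.3 -0.3  0.3 -0. ] 360 760
scene foot end z~80 505 80.8
[[506.0, 2.0], [616.0, -23.0], [620.0, -3.0], [511.0, 22.0]]
scene panel 2421 11.4
[[485.0, -93.0], [595.0, -117.0], [619.0, -5.0], [509.0, 20.0]]
scene plinth top 5851 30.9
[[339.0, -319.0], [759.0, -367.0], [774.0, -236.0], [353.0, -189.0]]
face y= [-1.34957892e-01 -1.42426613e+02] -7.686078337375906 [ 1.1 -0.3 -1.1 -0.6 -1.3 -1.4 -2.4 -3.7 -3.2 -2.9 -4.  -4.6 -4.3 -4.9
 76.7 -6.3 -7.8 -7.2 -7.  -7.  -7.9] 360 760
```

View pics/crop.png

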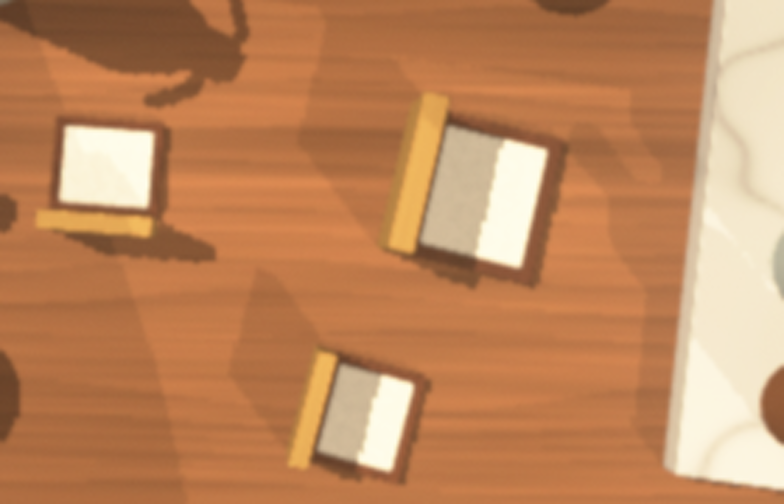

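The largest stand is at crop (475,190), with its card side toward the plinth on the right. The other two, at (105,165) and (360,410), are clearly smaller. Its foot wall measures 110 mm wide and 80 mm high, which matches. The heel middle is at about (566,9) with yaw −12.6°, and the plinth face is at −6.5°. I'll raise and turn first.

{"api": "carry_out", "payload": {"targets": [{"tz": -0.045, "rz": -0.149, "hand": 0.5}, {"tz": -0.045, "rz": -0.149, "hand": 0.5}, {"rz": -0.149, "hand": 0.5}, {"rz": -0.149, "hand": 0.5}, {"rz": -0.149, "hand": 0.5}]}}

```text
invalid input
```

{"api": "carry_out", "payload": {"targets": [{"rz": -0.149, "hand": 0.5}, {"rz": -0.149, "hand": 0.5}, {"hand": 0.5}]}}

```text
invalid input
```

```bash
cat >> h.py <<'E'
from scipy.spatial.transform import Rotation as Ro
def delta(goal,yaw=None):
    s=sensors.get_obs(); R=Ro.from_euler("xyz",s["tool_rot"])
    print("t",s["time"],"pos",np.round(s["position"],1),"rpy",np.round(s["tool_rot"],3),"F",np.round(s["ft_force"],2),"w",round(s["grip_width"],2))
    if yaw is not None: print("rotvec",np.round((R.inv()*Ro.from_euler("xyz",[np.pi,0,yaw])).as_rotvec(),4))
    print("tool delta mm",np.round(R.inv().apply(np.array(goal)-s["position"]),1))
E
python3 -c "
from h import *
delta([556,-37,250],1.351)"
```

```text
t 0.8 pos [ 182.2 -597.9  214.6] rpy [3.142 0.    0.296] F [-0.06 -0.03 -0.83] w 1.0
rotvec [ 0.      0.     -1.0552]
tool delta mm [ 521.1 -427.5  -35.4]
```

{"api": "carry_out", "payload": {"targets": [{"tx": 0, "ty": 0, "tz": -0.045, "rx": 0, "ry": 0, "rz": -0.149, "hand": 0.5}, {"tx": 0, "ty": 0, "tz": -0.045, "rx": 0, "ry": 0, "rz": -0.149, "hand": 0.5}, {"tx": 0, "ty": 0, "tz": 0, "rx": 0, "ry": 0, "rz": -0.149, "hand": 0.5}, {"tx": 0, "ty": 0, "tz": 0, "rx": 0, "ry": 0, "rz": -0.149, "hand": 0.5}, {"tx": 0, "ty": 0, "tz": 0, "rx": 0, "ry": 0, "rz": -0.149, "hand": 0.5}]}}

```text
time: 1.3
position: [182.2, -598.0, 305.2]
tool_rot: [3.141, 0.001, 1.047]
ft_force: [-0.2, 0.1, -0.4]
grip_width: 0.589
finger_force: 0.0
```

{"api": "carry_out", "payload": {"targets": [{"tx": 0, "ty": 0, "tz": 0, "rx": 0, "ry": 0, "rz": -0.149, "hand": 0.5}, {"tx": 0, "ty": 0, "tz": 0, "rx": 0, "ry": 0, "rz": -0.149, "hand": 0.5}, {"tx": 0, "ty": 0, "tz": 0, "rx": 0, "ry": 0, "rz": 0, "hand": 0.5}]}}

```text
time: 1.6
position: [182.2, -597.8, 304.6]
tool_rot: [-3.142, -0.0, 1.341]
ft_force: [-0.2, 0.0, 0.1]
grip_width: 0.502
finger_force: 0.0
```

```bash
python3 -c "
from h import *
delta([556,-37,250],1.351)"
```

```text
t 1.6 pos [ 182.2 -597.8  304.6] rpy [-3.142 -0.     1.341] F [-0.17  0.    0.09] w 0.5
rotvec [-0.   -0.   -0.01]
tool delta mm [631.2 236.3  54.6]
```

{"api": "carry_out", "payload": {"targets": [{"tx": 0.042, "ty": 0.0157, "tz": 0, "rx": 0, "ry": 0, "rz": 0, "hand": 0.5}, {"tx": 0.042, "ty": 0.0157, "tz": 0, "rx": 0, "ry": 0, "rz": 0, "hand": 0.5}, {"tx": 0.042, "ty": 0.0157, "tz": 0, "rx": 0, "ry": 0, "rz": 0, "hand": 0.5}, {"tx": 0.042, "ty": 0.0157, "tz": 0, "rx": 0, "ry": 0, "rz": 0, "hand": 0.5}, {"tx": 0.042, "ty": 0.0157, "tz": 0, "rx": 0, "ry": 0, "rz": 0, "hand": 0.5}]}}

```text
time: 2.1
position: [307.5, -410.0, 304.7]
tool_rot: [3.141, 0.0, 1.333]
ft_force: [1.2, -1.2, 0.1]
grip_width: 0.5
finger_force: 0.0
```

{"api": "carry_out", "payload": {"targets": [{"tx": 0.042, "ty": 0.0157, "tz": 0, "rx": 0, "ry": 0, "rz": 0, "hand": 0.5}, {"tx": 0.042, "ty": 0.0157, "tz": 0, "rx": 0, "ry": 0, "rz": 0, "hand": 0.5}, {"tx": 0.042, "ty": 0.0157, "tz": 0, "rx": 0, "ry": 0, "rz": 0, "hand": 0.5}, {"tx": 0.042, "ty": 0.0157, "tz": 0, "rx": 0, "ry": 0, "rz": 0, "hand": 0.5}, {"tx": 0.042, "ty": 0.0157, "tz": 0, "rx": 0, "ry": 0, "rz": 0, "hand": 0.5}]}}

```text
time: 2.6
position: [432.3, -223.6, 304.9]
tool_rot: [3.141, 0.0, 1.333]
ft_force: [0.5, -1.1, 0.4]
grip_width: 0.499
finger_force: 0.0
```

{"api": "carry_out", "payload": {"targets": [{"tx": 0.042, "ty": 0.0157, "tz": 0, "rx": 0, "ry": 0, "rz": 0, "hand": 0.5}, {"tx": 0.042, "ty": 0.0157, "tz": 0, "rx": 0, "ry": 0, "rz": 0, "hand": 0.5}, {"tx": 0.042, "ty": 0.0157, "tz": 0, "rx": 0, "ry": 0, "rz": 0, "hand": 0.5}, {"tx": 0.042, "ty": 0.0157, "tz": 0, "rx": 0, "ry": 0, "rz": 0, "hand": 0.5}, {"tx": 0, "ty": 0, "tz": 0, "rx": 0, "ry": 0, "rz": -0.01, "hand": 0.5}]}}

```text
time: 3.1
position: [533.6, -72.2, 304.5]
tool_rot: [3.141, -0.002, 1.348]
ft_force: [-0.2, -0.9, 0.1]
grip_width: 0.499
finger_force: 0.0
```

```bash
python3 -c "
from h import *
delta([556,-36,68],1.351)"
```

```text
t 3.1 pos [533.6 -72.2 304.5] rpy [ 3.141e+00 -2.000e-03  1.348e+00] F [-0.25 -0.88  0.15] w 0.5
rotvec [ 0.0008 -0.0016 -0.0032]
tool delta mm [ 39.9  13.7 236.6]
```

{"api": "carry_out", "payload": {"targets": [{"tx": 0.04, "ty": 0.014, "tz": 0.02, "rx": 0, "ry": 0, "rz": -0.003, "hand": 0.5}, {"tx": 0, "ty": 0, "tz": 0.048, "rx": 0, "ry": 0, "rz": 0, "hand": 0.5}, {"tx": 0, "ty": 0, "tz": 0.048, "rx": 0, "ry": 0, "rz": 0, "hand": 0.5}, {"tx": 0, "ty": 0, "tz": 0.048, "rx": 0, "ry": 0, "rz": 0, "hand": 0.5}, {"tx": 0, "ty": 0, "tz": 0.03, "rx": 0, "ry": 0, "rz": 0, "hand": 0.5}]}}

```text
time: 3.6
position: [551.6, -40.6, 107.5]
tool_rot: [-3.138, 0.001, 1.348]
ft_force: [0.9, 0.4, 0.4]
grip_width: 0.497
finger_force: 0.0
```

{"api": "carry_out", "payload": {"targets": [{"tx": 0, "ty": 0, "tz": 0, "rx": 0, "ry": 0, "rz": 0, "hand": 0.5}]}}

```text
time: 3.7
position: [550.3, -40.6, 106.7]
tool_rot: [-3.134, 0.001, 1.348]
ft_force: [0.2, 0.1, -0.2]
grip_width: 0.502
finger_force: 0.0
```

```bash
python3 - <<'E'
from h import *
delta([556,-36,66],1.351)
c=read_camera("scene"); save("s1.png",cv2.resize(c["frame"][150:350,130:410],None,fx=2.5,fy=2.5))
E
```

```text
t 3.7 pos [550.3 -40.6 106.7] rpy [-3.134e+00  1.000e-03  1.348e+00] F [ 0.22  0.09 -0.2 ] w 0.5
rotvec [-0.0076  0.0013 -0.0028]
tool delta mm [ 5.8  4.9 40.7]
```

View pics/s1.png

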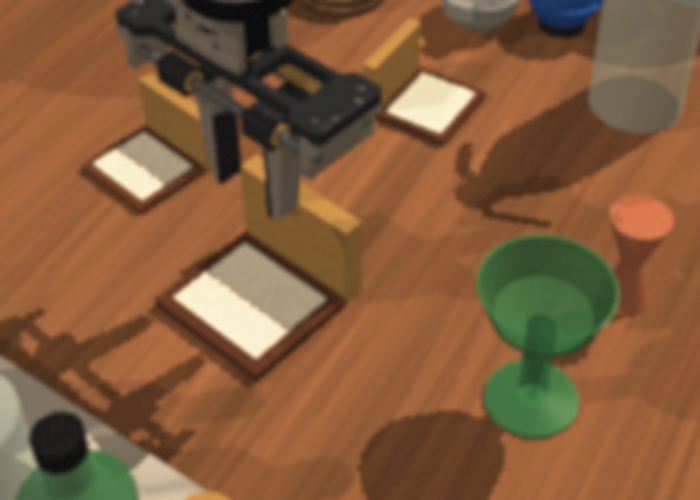

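The fingers hang on the plinth side of the foot wall, at crop (230,150) and (280,190), and clear of the other stands. I'll lower the last 40 mm, then push gently.

{"api": "carry_out", "payload": {"targets": [{"tx": 0, "ty": 0.009, "tz": 0.02, "rx": -0.008, "ry": 0.001, "rz": -0.003, "hand": 0.5}, {"tx": 0, "ty": 0, "tz": 0.02, "rx": 0, "ry": 0, "rz": 0, "hand": 0.5}, {"tx": 0.005, "ty": 0, "tz": 0, "rx": 0, "ry": 0, "rz": 0, "hand": 0.5}, {"tx": 0.005, "ty": 0, "tz": 0, "rx": 0, "ry": 0, "rz": 0, "hand": 0.5}, {"tx": 0.005, "ty": 0, "tz": 0, "rx": 0, "ry": 0, "rz": 0, "hand": 0.5}]}}

```text
time: 4.25
position: [567.3, -27.2, 72.6]
tool_rot: [3.131, -0.002, 1.354]
ft_force: [-0.3, -0.3, 0.3]
grip_width: 0.503
finger_force: 0.0
```

{"api": "carry_out", "payload": {"targets": [{"tx": 0.005, "ty": 0, "tz": 0, "rx": 0, "ry": 0, "rz": 0, "hand": 0.5}, {"tx": 0.005, "ty": 0, "tz": 0, "rx": 0, "ry": 0, "rz": 0, "hand": 0.5}, {"tx": 0.005, "ty": 0, "tz": 0, "rx": 0, "ry": 0, "rz": 0, "hand": 0.5}, {"tx": 0.005, "ty": 0, "tz": 0, "rx": 0, "ry": 0, "rz": 0, "hand": 0.5}, {"tx": 0.005, "ty": 0, "tz": 0, "rx": 0, "ry": 0, "rz": 0, "hand": 0.5}]}}

```text
time: 4.75
position: [571.4, -2.6, 70.7]
tool_rot: [3.134, -0.001, 1.355]
ft_force: [1.2, -1.9, 0.7]
grip_width: 0.498
finger_force: 0.4
```

```bash
python3 - <<'E'
from h import *
delta([562,-10,66],1.351)
W=cloud(read_camera("top")); x,y,z=W[...,0],W[...,1],W[...,2]
m=(x>480)&(x<640)&(y<-65)&(y>-140)&(z>5)&(z<60); print(m.sum(),np.nanpercentile(z[m],[5,50,95]) if m.any() else 0)
E
```

```text
t 4.75 pos [571.4  -2.6  70.7] rpy [ 3.134e+00 -1.000e-03  1.355e+00] F [ 1.21 -1.88  0.7 ] w 0.5
rotvec [ 0.0081 -0.0011  0.0039]
tool delta mm [-9.2 -7.6  4.6]
313 [34.85163688 38.89141169 42.99662128]
```

It's tipping with about 2 N of push. I'll keep going.

{"api": "carry_out", "payload": {"targets": [{"tx": 0.005, "ty": 0, "tz": 0.003, "rx": 0, "ry": 0, "rz": 0, "hand": 0.5}, {"tx": 0.005, "ty": 0, "tz": 0.003, "rx": 0, "ry": 0, "rz": 0, "hand": 0.5}, {"tx": 0.005, "ty": 0, "tz": 0, "rx": 0, "ry": 0, "rz": 0, "hand": 0.5}, {"tx": 0.005, "ty": 0, "tz": 0, "rx": 0, "ry": 0, "rz": 0, "hand": 0.5}, {"tx": 0.004, "ty": 0, "tz": 0, "rx": 0, "ry": 0, "rz": 0, "hand": 0.5}]}}

```text
time: 5.3
position: [576.6, 21.2, 64.5]
tool_rot: [3.134, -0.002, 1.355]
ft_force: [-4.0, -9.5, 0.6]
grip_width: 0.501
finger_force: 0.0
```

{"api": "carry_out", "payload": {"targets": [{"tx": 0.003, "ty": 0, "tz": 0, "rx": 0, "ry": 0, "rz": 0, "hand": 0.5}, {"tx": 0.003, "ty": 0, "tz": 0, "rx": 0, "ry": 0, "rz": 0, "hand": 0.5}, {"tx": 0.003, "ty": 0, "tz": 0, "rx": 0, "ry": 0, "rz": 0, "hand": 0.5}, {"tx": 0, "ty": 0, "tz": 0, "rx": 0, "ry": 0, "rz": 0, "hand": 0.5}]}}

```text
time: 5.7
position: [578.5, 29.4, 64.7]
tool_rot: [3.133, -0.001, 1.355]
ft_force: [1.3, 0.0, 0.2]
grip_width: 0.499
finger_force: 0.0
```

```bash
python3 - <<'E'
from h import *
delta([562,-10,66],1.351)
c=read_camera("scene"); save("s2.png",cv2.resize(c["frame"][150:350,130:410],None,fx=2.5,fy=2.5))
E
```

```text
t 5.7 pos [578.5  29.4  64.7] rpy [ 3.133e+00 -1.000e-03  1.355e+00] F [1.35 0.   0.19] w 0.5
rotvec [ 0.0081 -0.001   0.004 ]
tool delta mm [-42.   -7.7  -1.4]
```

View pics/s2.png

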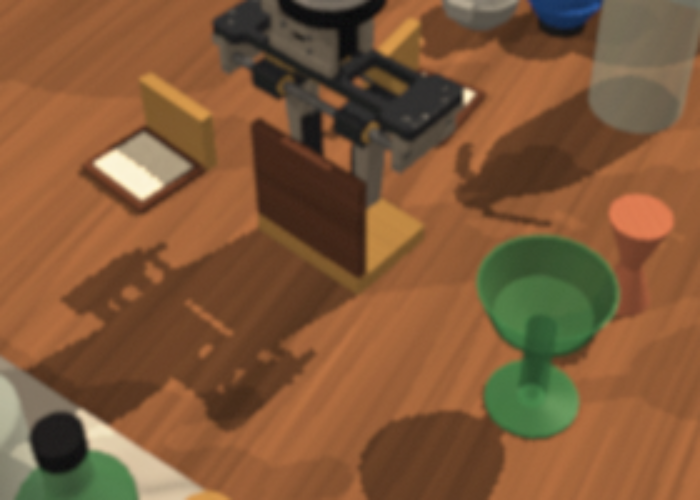

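The stand is upright: panel back faces the plinth at crop (310,200), foot at (395,230). I'll raise, move in front of the foot and measure.

{"api": "carry_out", "payload": {"targets": [{"tx": 0, "ty": 0, "tz": -0.04, "rx": 0, "ry": 0, "rz": 0, "hand": 0.5}, {"tx": 0, "ty": 0, "tz": -0.045, "rx": 0.008, "ry": 0, "rz": 0, "hand": 0.5}, {"tx": 0.04, "ty": 0, "tz": -0.02, "rx": 0, "ry": 0, "rz": 0, "hand": 0.5}, {"tx": 0.045, "ty": 0, "tz": 0, "rx": 0, "ry": 0, "rz": 0, "hand": 0.5}, {"tx": 0.01, "ty": 0, "tz": 0, "rx": 0, "ry": 0, "rz": 0, "hand": 0.5}]}}

```text
time: 6.25
position: [599.4, 125.2, 171.1]
tool_rot: [3.139, -0.003, 1.356]
ft_force: [0.1, 0.6, 0.3]
grip_width: 0.498
finger_force: 0.0
```

```bash
cat >> h.py <<'E'
def stand(n="scene"):
    c=read_camera(n); W=cloud(c)
    d=[q for q in trace(n,"menu_stand")]
    for q in d[:4]:
        p=W[q["pixels"]]; p=p[~np.isnan(p[:,0])]
        if len(p)<50: continue
        a=p[p[:,2]>108]; b=p[(p[:,2]>13)&(p[:,2]<22)]
        print(n,round(q["p"],2),np.round(q["point"]),len(p),np.round(np.median(p,0)),"zmax",np.percentile(p[:,2],99).round())
        for l,s in(("top",a),("foot",b)):
            if len(s)>20: r=cv2.minAreaRect(s[:,:2].astype(np.float32)); print(l,len(s),np.round(cv2.boxPoints(r)).tolist())
        f=p[(p[:,2]>25)&(p[:,2]<105)]
        if len(f)>300:
            k=np.polyfit(f[:,0],f[:,1],1); r=f[:,1]-np.polyval(k,f[:,0]); f=f[abs(r)<6]; k=np.polyfit(f[:,0],f[:,1],1)
            print("panel line",k,"deg",np.degrees(np.arctan(k[0])),"x",np.percentile(f[:,0],[1,99]))
    return c,W
E
python3 - <<'E'
from h import *
c,W=stand("scene"); stand("top"); delta([590,112,10],1.351)
E
```

```text
scene 0.8 [193. 212.] 1664 [397.  49.  10.] zmax 62.0
foot 91 [[359.0, 46.0], [437.0, 38.0], [440.0, 65.0], [361.0, 73.0]]
panel line [ -0.22673822 154.20035824] deg -12.775141901894235 x [360.00007891 438.71683606]
scene 0.78 [296. 186.] 1335 [542. 215.  10.] zmax 62.0
foot 64 [[516.0, 180.0], [578.0, 168.0], [594.0, 251.0], [532.0, 263.0]]
panel line [    2.75510292 -1237.6583758 ] deg 70.05098369309941 x [515.79776252 532.97517935]
scene 0.75 [260. 235.] 2547 [584.   7.  53.] zmax 117.0
top 333 [[511.0, 14.0], [618.0, -9.0], [621.0, 4.0], [514.0, 27.0]]
foot 543 [[511.0, 15.0], [619.0, -9.0], [636.0, 70.0], [528.0, 93.0]]
panel line [ -0.21547274 126.50834921] deg -12.159766840370528 x [512.6384815  619.00324209]
top 0.68 [303. 202.] 1724 [562.  48.  19.] zmax 116.0
top 76 [[503.0, 21.0], [537.0, 8.0], [566.0, 92.0], [532.0, 104.0]]
foot 1494 [[516.0, 25.0], [617.0, 4.0], [632.0, 72.0], [530.0, 94.0]]
top 0.55 [230. 196.] 167 [573. 192.   8.] zmax 12.0
top 0.52 [295. 267.] 162 [430.  57.  28.] zmax 62.0
t 6.45 pos [597.4 121.1 169.1] rpy [-3.14   0.     1.355] F [-0.13  0.17  0.05] w 0.5
rotvec [-0.0012  0.0001  0.0043]
tool delta mm [-10.5  -5.  159.1]
```

The stand's heel middle is now at (565,3) and its foot front middle at (581,82), with yaw −12.2°. I'll descend in front of the foot.

{"api": "carry_out", "payload": {"targets": [{"tx": -0.01, "ty": -0.006, "tz": 0.045, "rx": 0, "ry": 0, "rz": 0.003, "hand": 0.5}, {"tx": -0.004, "ty": -0.001, "tz": 0.045, "rx": 0, "ry": 0, "rz": 0, "hand": 0.5}, {"tx": 0, "ty": 0, "tz": 0.04, "rx": 0, "ry": 0, "rz": 0, "hand": 0.5}, {"tx": 0, "ty": 0, "tz": 0.015, "rx": 0, "ry": 0, "rz": 0, "hand": 0.5}, {"tx": 0, "ty": 0, "tz": 0, "rx": 0, "ry": 0, "rz": 0, "hand": 0.5}]}}

```text
time: 6.95
position: [586.4, 108.5, 22.7]
tool_rot: [-3.137, 0.001, 1.351]
ft_force: [-0.0, 0.0, -0.1]
grip_width: 0.501
finger_force: 0.0
```

```bash
python3 - <<'E'
from h import *
delta([586,104,9],1.357)
E
```

```text
t 6.95 pos [586.4 108.5  22.7] rpy [-3.137e+00  1.000e-03  1.351e+00] F [-0.04  0.02 -0.06] w 0.5
rotvec [-0.0043  0.001  -0.0063]
tool delta mm [-4.5  0.6 13.7]
```

{"api": "carry_out", "payload": {"targets": [{"tx": 0, "ty": 0, "tz": 0.013, "rx": -0.004, "ry": 0.001, "rz": -0.006, "hand": 0.5}, {"tx": -0.004, "ty": 0, "tz": 0, "rx": 0, "ry": 0, "rz": 0, "hand": 0.5}, {"tx": -0.004, "ty": 0, "tz": 0, "rx": 0, "ry": 0, "rz": 0, "hand": 0.5}, {"tx": -0.004, "ty": 0, "tz": 0, "rx": 0, "ry": 0, "rz": 0, "hand": 0.5}, {"tx": -0.004, "ty": 0, "tz": 0, "rx": 0, "ry": 0, "rz": 0, "hand": 0.5}]}}

```text
time: 7.45
position: [585.3, 94.0, 12.6]
tool_rot: [3.136, -0.002, 1.358]
ft_force: [0.3, -0.1, 0.7]
grip_width: 0.5
finger_force: 0.0
```

{"api": "carry_out", "payload": {"targets": [{"tx": -0.004, "ty": 0, "tz": 0, "rx": 0, "ry": 0, "rz": 0, "hand": 0.5}, {"tx": -0.004, "ty": 0, "tz": 0, "rx": 0, "ry": 0, "rz": 0, "hand": 0.5}, {"tx": -0.005, "ty": 0, "tz": 0, "rx": 0, "ry": 0, "rz": 0, "hand": 0.5}, {"tx": -0.006, "ty": 0, "tz": 0, "rx": 0, "ry": 0, "rz": 0, "hand": 0.5}, {"tx": -0.006, "ty": 0, "tz": 0, "rx": 0, "ry": 0, "rz": 0, "hand": 0.5}]}}

```text
time: 7.95
position: [580.3, 70.0, 12.2]
tool_rot: [3.136, -0.003, 1.358]
ft_force: [1.2, 6.0, 4.1]
grip_width: 0.497
finger_force: 2.6
```

{"api": "carry_out", "payload": {"targets": [{"tx": -0.007, "ty": 0, "tz": 0.002, "rx": 0.004, "ry": 0, "rz": -0.005, "hand": 0.5}, {"tx": -0.007, "ty": 0, "tz": 0, "rx": 0, "ry": 0, "rz": -0.005, "hand": 0.5}, {"tx": -0.007, "ty": 0, "tz": 0, "rx": 0, "ry": 0, "rz": -0.005, "hand": 0.5}, {"tx": -0.007, "ty": 0, "tz": 0, "rx": 0, "ry": 0, "rz": -0.005, "hand": 0.5}, {"tx": -0.007, "ty": 0, "tz": 0, "rx": 0, "ry": 0, "rz": -0.005, "hand": 0.5}]}}

```text
time: 8.45
position: [572.8, 35.3, 9.9]
tool_rot: [3.141, -0.002, 1.383]
ft_force: [1.3, 5.7, 4.6]
grip_width: 0.501
finger_force: 2.7
```

{"api": "carry_out", "payload": {"targets": [{"tx": -0.007, "ty": 0, "tz": 0, "rx": 0, "ry": 0, "rz": -0.006, "hand": 0.5}, {"tx": -0.007, "ty": 0, "tz": 0, "rx": 0, "ry": 0, "rz": -0.006, "hand": 0.5}, {"tx": -0.007, "ty": 0, "tz": 0, "rx": 0, "ry": 0, "rz": -0.006, "hand": 0.5}, {"tx": -0.007, "ty": 0, "tz": 0, "rx": 0, "ry": 0, "rz": -0.006, "hand": 0.5}, {"tx": -0.007, "ty": 0, "tz": 0, "rx": 0, "ry": 0, "rz": -0.006, "hand": 0.5}]}}

```text
time: 8.95
position: [566.4, 0.9, 9.8]
tool_rot: [3.141, -0.002, 1.413]
ft_force: [1.5, 4.3, 3.2]
grip_width: 0.503
finger_force: 2.6
```

{"api": "carry_out", "payload": {"targets": [{"tx": -0.007, "ty": 0, "tz": 0, "rx": 0, "ry": 0, "rz": -0.006, "hand": 0.5}, {"tx": -0.007, "ty": 0, "tz": 0, "rx": 0, "ry": 0, "rz": -0.006, "hand": 0.5}, {"tx": -0.007, "ty": 0, "tz": 0, "rx": 0, "ry": 0, "rz": -0.006, "hand": 0.5}, {"tx": -0.007, "ty": 0, "tz": 0, "rx": 0, "ry": 0, "rz": -0.006, "hand": 0.5}, {"tx": -0.007, "ty": 0, "tz": 0, "rx": 0, "ry": 0, "rz": -0.006, "hand": 0.5}]}}

```text
time: 9.45
position: [561.1, -33.8, 9.6]
tool_rot: [3.142, -0.002, 1.443]
ft_force: [0.6, 5.7, 4.2]
grip_width: 0.502
finger_force: 2.7
```

```bash
python3 - <<'E'
from h import *
c,W=stand("scene"); delta([560,-20,9],1.457)
save("s3.png",cv2.resize(c["frame"][180:420,100:380],None,fx=2.4,fy=2.4))
E
```

```text
scene 0.96 [294. 187.] 1320 [544. 215.  10.] zmax 61.0
foot 66 [[516.0, 181.0], [529.0, 178.0], [544.0, 256.0], [531.0, 259.0]]
panel line [    2.55894656 -1135.27847089] deg 68.65514724833443 x [515.45838854 532.53687726]
scene 0.73 [216. 276.] 3018 [ 568. -118.   48.] zmax 117.0
top 424 [[494.0, -115.0], [605.0, -130.0], [606.0, -118.0], [496.0, -103.0]]
foot 786 [[494.0, -116.0], [605.0, -129.0], [615.0, -48.0], [504.0, -34.0]]
panel line [ -0.11976195 -54.85961667] deg -6.8293275410523675 x [496.26252041 604.3104598 ]
scene 0.66 [186. 216.] 901 [383.  21.   9.] zmax 62.0
t 9.55 pos [560.6 -34.6   9.3] rpy [-3.141e+00 -1.000e-03  1.443e+00] F [-0.14 -0.44  0.05] w 0.5
rotvec [-0.0007 -0.0013 -0.0144]
tool delta mm [14.4 -2.5  0.3]
```

View pics/s3.png

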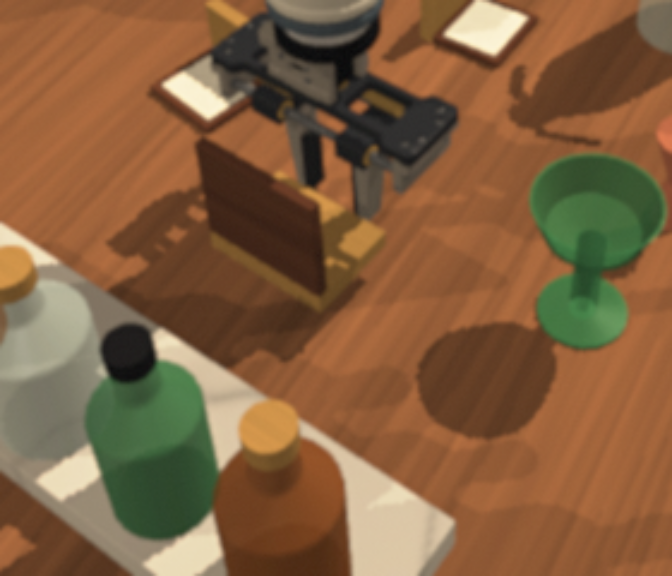

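The stand is upright at crop (265,225) with its back toward the plinth. Its yaw is −6.9° and about 88 mm is left to the face.

{"api": "carry_out", "payload": {"targets": [{"tx": -0.006, "ty": 0, "tz": 0, "rx": 0, "ry": 0, "rz": -0.003, "hand": 0.5}, {"tx": -0.007, "ty": 0, "tz": 0, "rx": 0, "ry": 0, "rz": -0.003, "hand": 0.5}, {"tx": -0.007, "ty": 0, "tz": 0, "rx": 0, "ry": 0, "rz": -0.003, "hand": 0.5}, {"tx": -0.007, "ty": 0, "tz": 0, "rx": 0, "ry": 0, "rz": -0.003, "hand": 0.5}, {"tx": -0.007, "ty": 0, "tz": 0, "rx": 0, "ry": 0, "rz": 0, "hand": 0.5}]}}

```text
time: 10.05
position: [557.0, -67.9, 9.3]
tool_rot: [-3.142, -0.002, 1.455]
ft_force: [-0.3, 3.8, -0.1]
grip_width: 0.499
finger_force: 1.6
```

{"api": "carry_out", "payload": {"targets": [{"tx": -0.007, "ty": 0, "tz": 0, "rx": 0, "ry": 0, "rz": 0, "hand": 0.5}, {"tx": -0.007, "ty": 0, "tz": 0, "rx": 0, "ry": 0, "rz": 0, "hand": 0.5}, {"tx": -0.007, "ty": 0, "tz": 0, "rx": 0, "ry": 0, "rz": 0, "hand": 0.5}, {"tx": -0.007, "ty": 0, "tz": 0, "rx": 0, "ry": 0, "rz": 0, "hand": 0.5}, {"tx": -0.007, "ty": 0, "tz": 0, "rx": 0, "ry": 0, "rz": 0, "hand": 0.5}]}}

```text
time: 10.55
position: [553.0, -102.6, 9.3]
tool_rot: [3.142, -0.002, 1.455]
ft_force: [0.5, 2.1, -0.9]
grip_width: 0.499
finger_force: 1.5
```

{"api": "carry_out", "payload": {"targets": [{"tx": -0.004, "ty": 0, "tz": 0, "rx": 0, "ry": 0, "rz": 0, "hand": 0.5}, {"tx": -0.003, "ty": 0, "tz": 0, "rx": 0, "ry": 0, "rz": 0, "hand": 0.5}, {"tx": -0.002, "ty": 0, "tz": 0, "rx": 0, "ry": 0, "rz": 0, "hand": 0.5}, {"tx": -0.002, "ty": 0, "tz": 0, "rx": 0, "ry": 0, "rz": 0, "hand": 0.5}, {"tx": 0, "ty": 0, "tz": 0, "rx": 0, "ry": 0, "rz": 0, "hand": 0.5}]}}

```text
time: 11.05
position: [551.8, -113.2, 9.3]
tool_rot: [3.141, -0.002, 1.455]
ft_force: [-0.3, 0.0, -0.0]
grip_width: 0.499
finger_force: 0.2
```

```bash
python3 - <<'E'
from h import *
c,W=stand("scene"); delta([549,-123,9],1.457)
E
```

```text
scene 0.67 [192. 302.] 3323 [ 560. -197.   41.] zmax 117.0
top 478 [[487.0, -196.0], [597.0, -208.0], [598.0, -197.0], [488.0, -184.0]]
foot 1110 [[485.0, -195.0], [597.0, -208.0], [606.0, -125.0], [495.0, -112.0]]
panel line [-1.04931378e-01 -1.43522984e+02] deg -5.99020402363821 x [488.61949577 596.50977327]
scene 0.66 [297. 186.] 1365 [544. 214.  10.] zmax 61.0
foot 68 [[516.0, 183.0], [544.0, 177.0], [560.0, 256.0], [533.0, 262.0]]
panel line [    2.51841366 -1112.35922544] deg 68.3431927078053 x [515.23106688 532.9419129 ]
t 11.15 pos [ 551.9 -113.2    9.3] rpy [ 3.141e+00 -2.000e-03  1.455e+00] F [-0.65 -0.16  0.23] w 0.5
rotvec [ 0.0004 -0.0015 -0.0019]
tool delta mm [-10.1  -1.8   0.3]
```

{"api": "carry_out", "payload": {"targets": [{"tx": -0.002, "ty": 0, "tz": 0, "rx": 0, "ry": 0, "rz": 0, "hand": 0.5}, {"tx": -0.002, "ty": 0, "tz": 0, "rx": 0, "ry": 0, "rz": 0, "hand": 0.5}, {"tx": -0.002, "ty": 0, "tz": 0, "rx": 0, "ry": 0, "rz": 0, "hand": 0.5}]}}

```text
time: 11.45
position: [551.2, -118.9, 9.3]
tool_rot: [3.141, -0.002, 1.455]
ft_force: [0.1, 3.7, 1.0]
grip_width: 0.5
finger_force: 1.7
```

{"api": "carry_out", "payload": {"targets": [{"tx": -0.001, "ty": 0, "tz": 0, "rx": 0, "ry": 0, "rz": 0, "hand": 0.5}, {"tx": -0.001, "ty": 0, "tz": 0, "rx": 0, "ry": 0, "rz": 0, "hand": 0.5}]}}

```text
time: 11.65
position: [551.0, -121.0, 9.3]
tool_rot: [3.141, -0.002, 1.455]
ft_force: [0.6, 2.9, 1.0]
grip_width: 0.501
finger_force: 1.8
```

{"api": "carry_out", "payload": {"targets": [{"tx": -0.001, "ty": 0, "tz": 0, "rx": 0, "ry": 0, "rz": 0, "hand": 0.5}, {"tx": -0.001, "ty": 0, "tz": 0, "rx": 0, "ry": 0, "rz": 0, "hand": 0.5}]}}

```text
time: 11.85
position: [550.7, -122.9, 9.3]
tool_rot: [3.141, -0.002, 1.455]
ft_force: [0.0, 3.4, 0.9]
grip_width: 0.503
finger_force: 1.9
```

{"api": "carry_out", "payload": {"targets": [{"tx": -0.001, "ty": 0, "tz": 0, "rx": 0, "ry": 0, "rz": 0, "hand": 0.5}, {"tx": -0.001, "ty": 0, "tz": 0, "rx": 0, "ry": 0, "rz": 0, "hand": 0.5}]}}

```text
time: 12.05
position: [550.5, -123.5, 9.3]
tool_rot: [-3.141, -0.004, 1.454]
ft_force: [1.8, 17.9, 3.2]
grip_width: 0.497
finger_force: 9.0
```

{"api": "carry_out", "payload": {"targets": [{"tx": -0.001, "ty": 0, "tz": 0, "rx": 0, "ry": 0, "rz": 0, "hand": 0.5}]}}

```text
time: 12.15
position: [550.5, -123.6, 9.3]
tool_rot: [-3.141, -0.005, 1.453]
ft_force: [2.3, 22.6, 3.8]
grip_width: 0.501
finger_force: 11.8
```

{"api": "carry_out", "payload": {"targets": [{"tx": -0.001, "ty": 0, "tz": 0, "rx": 0, "ry": 0, "rz": 0, "hand": 0.5}]}}

```text
time: 12.25
position: [550.4, -123.7, 9.3]
tool_rot: [-3.141, -0.006, 1.453]
ft_force: [4.8, 29.7, 4.5]
grip_width: 0.503
finger_force: 14.6
```

The stand is seated against the face, with the force rising to 30 N. I'll back off and rise clear.

{"api": "carry_out", "payload": {"targets": [{"tx": 0.003, "ty": 0, "tz": 0, "rx": 0, "ry": 0, "rz": 0, "hand": 0.5}, {"tx": 0.005, "ty": 0, "tz": 0, "rx": 0, "ry": 0, "rz": 0, "hand": 0.5}, {"tx": 0.02, "ty": 0, "tz": 0, "rx": 0, "ry": 0, "rz": 0, "hand": 0.5}, {"tx": 0.03, "ty": 0, "tz": 0, "rx": 0, "ry": 0, "rz": 0, "hand": 0.5}, {"tx": 0.01, "ty": 0, "tz": -0.04, "rx": 0, "ry": 0, "rz": 0, "hand": 0.5}]}}

```text
time: 12.75
position: [554.7, -57.7, 45.8]
tool_rot: [-3.134, -0.002, 1.456]
ft_force: [0.5, -0.4, 0.4]
grip_width: 0.499
finger_force: 0.0
```

{"api": "carry_out", "payload": {"targets": [{"tx": 0, "ty": 0, "tz": -0.045, "rx": 0, "ry": 0, "rz": 0, "hand": 0.5}, {"tx": 0, "ty": 0, "tz": -0.045, "rx": 0, "ry": 0, "rz": 0, "hand": 0.5}, {"tx": 0, "ty": 0, "tz": -0.045, "rx": 0, "ry": 0, "rz": 0, "hand": 0.5}, {"tx": 0, "ty": 0, "tz": 0, "rx": 0, "ry": 0, "rz": 0, "hand": 0.5}]}}

```text
time: 13.15
position: [561.8, -60.5, 190.7]
tool_rot: [3.131, -0.001, 1.455]
ft_force: [0.5, -0.2, -0.9]
grip_width: 0.499
finger_force: 0.0
```

```bash
python3 - <<'E'
from h import *
c,W=stand("scene"); t,_=stand("top"); delta([549,-123,9])
x,y,z=W[...,0],W[...,1],W[...,2]
save("s4.png",np.hstack([cv2.resize(c["frame"][220:420,60:260],(400,400)),cv2.resize(t["frame"][120:320,300:500],(400,400))]))
E
```

```text
scene 0.93 [193. 213.] 1648 [397.  48.  10.] zmax 62.0
foot 86 [[358.0, -2.0], [436.0, -6.0], [439.0, 69.0], [362.0, 73.0]]
panel line [ -0.23385713 156.87467813] deg -13.162480676052086 x [359.6045866  438.87021592]
scene 0.71 [187. 305.] 2982 [ 560. -206.   51.] zmax 117.0
top 464 [[487.0, -206.0], [594.0, -218.0], [596.0, -207.0], [488.0, -195.0]]
foot 1011 [[487.0, -140.0], [594.0, -211.0], [629.0, -158.0], [522.0, -88.0]]
panel line [-1.00981383e-01 -1.55610106e+02] deg -5.766260118576478 x [487.4480287  595.26604638]
scene 0.58 [296. 187.] 1374 [543. 214.  10.] zmax 61.0
foot 67 [[516.0, 183.0], [595.0, 178.0], [599.0, 258.0], [521.0, 263.0]]
panel line [    2.53009772 -1119.42521041] deg 68.43400418352333 x [515.9876613  533.34205057]
scene 0.23 [147. 355.] 19806 [ 583. -311.  105.] zmax 196.0
top 9670 [[375.0, -318.0], [735.0, -359.0], [743.0, -284.0], [383.0, -243.0]]
foot 287 [[344.0, -319.0], [360.0, -400.0], [788.0, -319.0], [773.0, -238.0]]
panel line [ 4.88220659e-02 -3.21417100e+02] deg 2.7950789561377225 x [345.64713157 759.69368745]
top 0.62 [306. 287.] 1662 [394.  35.   8.] zmax 61.0
panel line [ -0.23351054 163.94715971] deg -13.14365108421934 x [363.51458005 441.16876467]
top 0.46 [442. 232.] 122 [ 507. -200.  115.] zmax 120.0
top 116 [[488.0, -205.0], [521.0, -208.0], [522.0, -197.0], [489.0, -194.0]]
t 13.35 pos [557.1 -59.8 183.2] rpy [-3.140e+00 -2.000e-03  1.455e+00] F [ 1.59  0.25 -0.7 ] w 0.5
tool delta mm [-64.   -0.5 174.1]
```

View pics/s4.png

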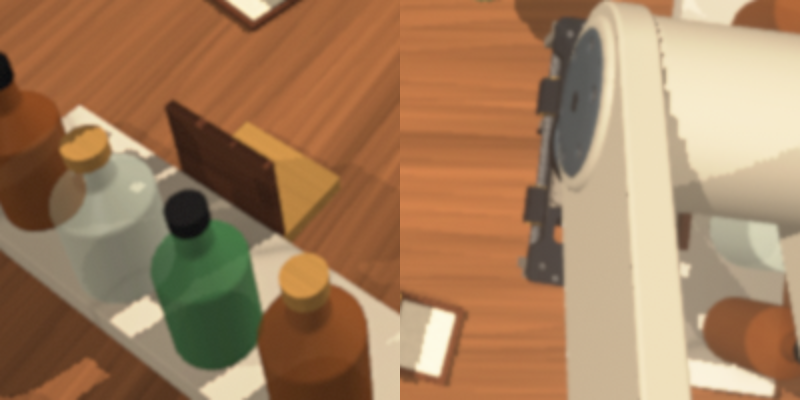

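The left view shows the stand upright at (225,165), with its back against the plinth's edge. Its measured back line runs (487,−206) to (594,−218); the face line at those x values is −205 and −217, so it is flush. The robot is clear, so I'll hand in.

{"api": "carry_out", "payload": {"targets": [{"tx": 0.02, "ty": 0, "tz": -0.02, "rx": 0, "ry": 0, "rz": 0, "hand": 0.5}, {"tx": 0, "ty": 0, "tz": 0, "rx": 0, "ry": 0, "rz": 0, "hand": 0.5}, {"tx": 0, "ty": 0, "tz": 0, "rx": 0, "ry": 0, "rz": 0, "hand": 0.5}]}}

```text
time: 13.65
position: [559.8, -39.9, 203.1]
tool_rot: [-3.14, -0.001, 1.456]
ft_force: [-0.2, 0.0, -0.5]
grip_width: 0.503
finger_force: 0.0
```

```bash
python3 -c "
from h import *
print(ticket.close_job())"
```

```text
the job is handed in; nothing more can be done
None
```

The menu stand was tipped upright and pushed until its back sat flush with the plinth face to within about 1 mm by camera, and the job was handed in at about 14 s with the arm clear; no verdict came back.

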